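Roll the sleeve up to its stop

ROBOT

A 7-joint arm with a two-finger parallel gripper is mounted at the origin on the work surface. World frame = base frame: x ahead of the robot, y to its left, z up, the work surface at z = 0. Lengths are in m, angles in rad, forces in N, time in s.
With the tool pointing down it reaches from about 0.425 to 0.95 m from the base axis. Payload 4.7 kg.
Tool frame: the origin (TCP) lies on the centre line of the jaws, within the pads' length; the fingertips stand 22 mm ahead of it and the grasp point (between the pads) lies 3 mm ahead of it; z points along the fingers, y is the line along which they close (so a half turn about z gives the same grasp; the last joint's range is limited). The gripper opens to 85 mm and grips with 20 to 120 N. Pads are 22 mm wide; open, the fingers measure 114 mm over their backs; the gripper's body (76 mm by 85 mm) begins 54 mm behind the grasp point. The pads swing forward as they close: fully open they stand 13 mm farther back than shut.
Start: joints at [1.086, 0.469, -0.049, 1.532, 0.024, 1.141, -0.082], TCP at [0.297, -0.606, 0.224] pointing down, gripper open.
Joint ranges: [-2.59, 2.59], [-0.33, 1.99], [-1.39, 1.29], [0.1, 2.45], [-1.04, 4.18], [0.21, 1.99], [-2.66, 2.66]. Speed limits (rad/s): [2.57, 2.57, 3.14, 3.14, 3.14, 3.14, 3.14].

INTERFACE

Orientations are given as a rotation vector (axis times angle).
In Python, from rig import sensors, camera, camera_info, workorder, look_for, place_of gives the robot as it stands.
- The arm moves only by the tool drive_tool, never from a script. Its argument "plan" is a list of rows, each an object with "offset": the shift along the tool's x, y, z normalised to -1 to 1, where 1 is 50 cm, a list of three; "twist": the turn, a rotation vector about the tool's x, y, z normalised to -1 to 1, where 1 is 180 degrees, a list of three; "fingers": the finger opening in mm, from 0 to 85.4. In form: [{"offset": [x, y, z], "twist": [ax, ay, az], "fingers": fingers}, ...]. A call has 1 to 8 rows; each row shifts and turns the commanded pose from where the row before left it, along the tool's axes as they then stand; what a row does not reach is not made up. A row lasts 1/10 s, in which the tool goes at most 50 mm and 8.59 degrees, less where a joint would pass 70% of its speed; a pose out of reach is approached as far as the arm can. A call with a number of a shift or a turn outside -1 to 1 is refused whole. A call with a gripper value outside its range is refused whole. The fingers move at their own pace and stop on an object; the grip force is fixed at half the most. Time passes only in rows, so rows that do not move let the fingers close. It gives the time, the measured TCP pose, the force, the opening and the grip force at its end, in the units of the state.
- sensors.sense(): the state, without advancing time (a new reading comes with each control period).
- camera(name): name is "scene" or "top" or "wrist"; returns the picture (420x560x3 uint8, red, green, blue); there is no depth.
- camera_info(name): a dict with "camera_matrix" (3x3 intrinsics, pixels), "D" ([k1, k2, p1, p2, k3] as OpenCV has them; the pictures are not rectified), "T" (4x4, takes a point from camera to world coordinates); the wrist camera has in their place "mount" (4x4, takes a point from camera to tool coordinates, whose origin is the TCP and whose axes are the flange's). Camera axes: x right, y up, looking along -z (the intrinsics and any distortion apply to the point x, -y, -z); pixel columns grow to the right and rows downward; lengths in m; the calibration is good to about 2 mm. A picture is of the moment at which its call begins: read the wrist's pose just before it. camera_info takes no time and is no camera call.
- workorder.finish_job(): hands the job in; it is judged then, once.
Trained networks look in the newest picture that a camera, given by its name, has taken for a name from the list of things; names that differ only in an ending like _2 or _b are one class to them, and where a whole thing is asked for, a point or a joint stands for the part that bears it (a point fixed in the world has none). Each returns a list of dicts, best first, with "score" (0 to 1); they miss things now and then, are a little off and sometimes report something else, mostly with a low value. They report only what shows in the picture. A call takes as long as a camera call. They do not tell look-alikes from the thing itself.
- look_for(camera, name): "extent" ([left, top, right, bottom] as shares, 0 to 1, of the picture: columns of its width, rows of its height, round what is visible of it).
- place_of(camera, name): "location" ([column, row] as shares, 0 to 1, of the picture: columns of its width, rows of its height: a listed point, or the origin of a listed thing).
The state is a dict: "t": time; "q": joint angles; "joint_velocities": joint speeds; "effort": joint torques, N m; "tool_pos": TCP position; "orientation": TCP orientation; "wrist_force": force on the tool from outside, world axes, zero at the start; "moment": the same for the moment, N m; "grip_width": finger opening in m; "grip_force": force on a finger pad.
Only numpy, scipy, OpenCV 4.12 (cv2) and the standard library are available. Lean on these libraries where they do the work, as an engineer would, in place of code of your own. Each camera call takes 0.05 s, during which the arm holds its last target. There are 200 camera calls.

TASK

Push the steel roller from the landing up the white ramp with your fingers until it drops into the seat against the red stop, and leave it lying there. Stay behind it all the way so that it never rolls back off the landing, do not flick it, and neither grasp nor lift it; leave the other things on the bench where they are.

Things in the scene. Friction and masses are not known exactly. Their poses are not given: they have to be found in the camera images.
- roller: steel roller (bearing sleeve, brass bush and black bore at its ends): diameter 50 mm, length 80 mm, 0.4 to 0.8 kg, ground and lightly oiled (slippery even to rubber), rolls freely. It starts lying on the level landing at the foot of the ramp, 28 to 45 mm from the slope, its axis across the ramp. Origin at its very centre; its own y is its axis (x and z turn as it rolls).
- ramp: ramp jig fixed to the bench, 313 mm long, 112 mm wide. Origin on the bench; +x uphill, y across, z up. Along x: level wooden landing -160 to -80 mm (10 mm high, open lower end), white slope -80 to +80 mm (rises 10 to 30 mm), dark steel seat, red stop. Side rails 12 mm wide, 88 mm apart inside, stand 9 mm above landing and slope, 12 mm above the seat.
- home (a point): where the roller's centre is when it lies in the seat against the red stop: ramp x +94 mm, 52 mm above the bench; crest and stop hold it there without help
- crest (a point): top edge of the white slope, middle of the ramp: ramp x +80 mm, 30 mm above the bench. Just beyond it a 3 mm step leads down into the seat (27 mm above the bench). Nothing holds the roller on the slope before it.
- stop (a point): middle of the red stop face, ramp x +119 mm, 50 mm above the bench; the face looks downhill. The red block it belongs to ends at ramp x +153 mm, its top 69 mm above the bench (bolt heads 2 mm more).
- foot (a point): where the level landing meets the slope, middle of the ramp: ramp x -80 mm, 10 mm above the bench. The landing reaches 80 mm farther downhill; a roller that runs back drops off its open end.
- glue: white plastic glue bottle with red cap, standing, 60 mm across, 185 mm tall; origin under its centre
- thinner: clear bottle with blue label and yellow cap, standing, 72 mm across, 200 mm tall; origin under its centre
- spray: orange-red spray can, standing, 58 mm across, 190 mm tall; origin under its centre
- bush: brass bush standing on end on the bench, 48 mm across, 60 mm tall; not part of the job; origin under its centre
- jar: small glass jar with steel lid, 68 mm across, 75 mm tall; origin under its centre
- driver: red-handled screwdriver lying on the bench, 200 mm long, along its own x
- hammer: hammer lying on the bench, about 250 mm long, head at its +x end, along its own x
Things that resemble listed ones, but are neither listed nor needed, are in the scene too. What is shaped like the roller but blue or orange is not meant.

How it is judged:
By the outcome, as a careful person would: the job done as asked, in the order asked, and still so for the second after the job is handed in, with the robot touching nothing.
It also fails if it takes over 48 s, if anything falls off the work surface, if the arm or the gripper's body presses on something with over 40 N, if the wrist force passes 120 N, or if a joint passes its speed limit or range.

## Working session

There is one attempt and no reset: what is moved stays moved. The work goes in short steps, Python scripts to look and compute and a tool call to move; the robot and the scene stay as the last step left them, time stands still between calls to the robot, and variables do not carry over. Pictures are saved under pics/ and viewed, at most 13 in all, crops included, and the job is handed in when it is done.

Besides the shell and the picture viewer there is one more tool, called as name(argument=value, ...) on one line, values as JSON. drive_tool: Moves the arm, as the interface text tells. Scaled input: -1 to 1 covers 50 cm each way for a shift and 180 degrees each way for a turn. Its arguments: {"type":"object","properties":{"plan":{"type":"array","items":{"type":"object","properties":{"offset":{"type":"array","items":{"type":"number"}},"twist":{"type":"array","items":{"type":"number"}},"fingers":{"type":"number"}}}}},"required":["plan"]}

```bash
mkdir -p pics
cat > h.py <<'E'
import numpy as np, cv2
from rig import sensors, camera, camera_info, workorder, look_for, place_of
from scipy.spatial.transform import Rotation as R
def shot(n,f):
    im=camera(n); cv2.imwrite('pics/'+f,im[:,:,::-1]); return im
def T(n):
    i=camera_info(n)
    if 'T' in i: return np.array(i['T'])
    s=sensors.sense(); M=np.eye(4); M[:3,:3]=R.from_rotvec(s['orientation']).as_matrix(); M[:3,3]=s['tool_pos']
    return M@np.array(i['mount'])
def ray(n,px,z,M=None):
    i=camera_info(n); M=T(n) if M is None else M
    u=cv2.undistortPoints(np.array([[px]],float),np.array(i['camera_matrix'],float),np.array(i['D'],float))[0,0]
    d=M[:3,:3]@np.array([u[0],-u[1],-1]); o=M[:3,3]
    return o+d*(z-o[2])/d[2]
def proj(n,P,M=None):
    i=camera_info(n); M=T(n) if M is None else M
    p=(np.atleast_2d(P)-M[:3,3])@M[:3,:3]; p=p*[1,-1,-1]
    return cv2.projectPoints(p,np.zeros(3),np.zeros(3),np.array(i['camera_matrix'],float),np.array(i['D'],float))[0][:,0]
E
python3 - <<'E'
from h import *
s=sensors.sense(); print(s)
for n in ['top','scene']:
    shot(n,n+'1.png'); print(n,T(n)[:3,3].round(2))
    for k,z in [('roller',.035),('home',.052),('crest',.03),('stop',.05),('foot',.01),('ramp',0)]:
        for r in place_of(n,k)[:3]:
            px=np.array(r['location'])*[560,420]; print(k,round(r['score'],2),px.round(),ray(n,px,z).round(3))
E
```

```text
{'t': 0.0, 'q': array([ 1.08608855,  0.46945514, -0.0486093 ,  1.53370994,  0.02408115,
        1.14098649, -0.08229982]), 'joint_velocities': array([ 1.97757479e-04, -1.42510092e-03,  7.28789092e-04,  2.54357167e-04,
        9.67034034e-04, -6.23698008e-04,  6.32812410e-05]), 'effort': array([ 9.01785961e-05, -5.10302603e+01, -4.60313726e-02, -2.37706751e+01,
        1.08210300e-02,  7.57981092e-03,  8.43734149e-07]), 'tool_pos': array([ 0.296882  , -0.60553261,  0.22284546]), 'orientation': array([-3.05848252e+00, -7.09424104e-01,  7.75069860e-04]), 'wrist_force': array([ 0.65007583, -0.89368464,  1.19976694]), 'moment': array([ 0.05803906, -0.00673926,  0.00881717]), 'grip_force': 0.0, 'grip_width': 0.08563178804863811}
top [0.3  0.01 1.36]
roller 0.96 [361. 207.] [ 0.579 -0.218  0.035]
roller 0.92 [313. 228.] [ 0.523 -0.089  0.035]
roller 0.91 [258. 289.] [0.366 0.054 0.035]
home 0.76 [233. 215.] [0.556 0.12  0.052]
crest 0.84 [238. 219.] [0.549 0.109 0.03 ]
stop 0.79 [227. 212.] [0.564 0.136 0.05 ]
foot 0.95 [301. 226.] [ 0.534 -0.058  0.01 ]
ramp 0.5 [252. 150.] [0.749 0.074 0.   ]
scene [ 1.38 -0.39  0.97]
roller 0.91 [186. 266.] [ 0.591 -0.219  0.035]
roller 0.7 [248. 177.] [0.368 0.048 0.035]
roller 0.68 [224. 228.] [ 0.52  -0.09   0.035]
home 0.59 [302. 206.] [0.553 0.117 0.052]
home 0.51 [330. 280.] [0.794 0.051 0.052]
crest 0.28 [308. 203.] [0.532 0.147 0.03 ]
stop 0.68 [310. 201.] [0.545 0.144 0.05 ]
foot 0.61 [235. 230.] [ 0.518 -0.059  0.01 ]
ramp 0.96 [268. 228.] [0.542 0.024 0.   ]
ramp 0.7 [225. 228.] [ 0.487 -0.075  0.   ]
```

View pics/top1.png

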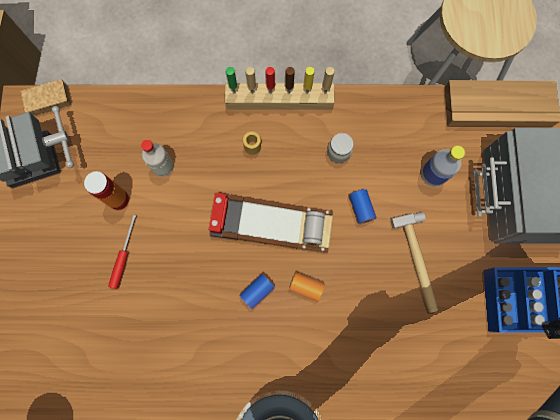

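View pics/scene1.png

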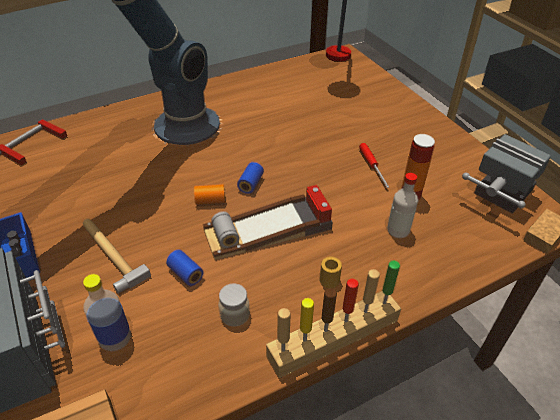

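Run:
```python
import cv2,numpy as np
a=cv2.imread('pics/top1.png')[160:270,200:400]; b=cv2.imread('pics/scene1.png')[170:290,170:370]
a=cv2.resize(a,None,fx=4,fy=2.7*4/2.7*0.68,interpolation=3); b=cv2.resize(b,(800,300),interpolation=3)
a=cv2.resize(a,(800,300)); cv2.imwrite('pics/crop1.png',np.vstack([a,b]))
```

```text
(no output)
```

View pics/crop1.png

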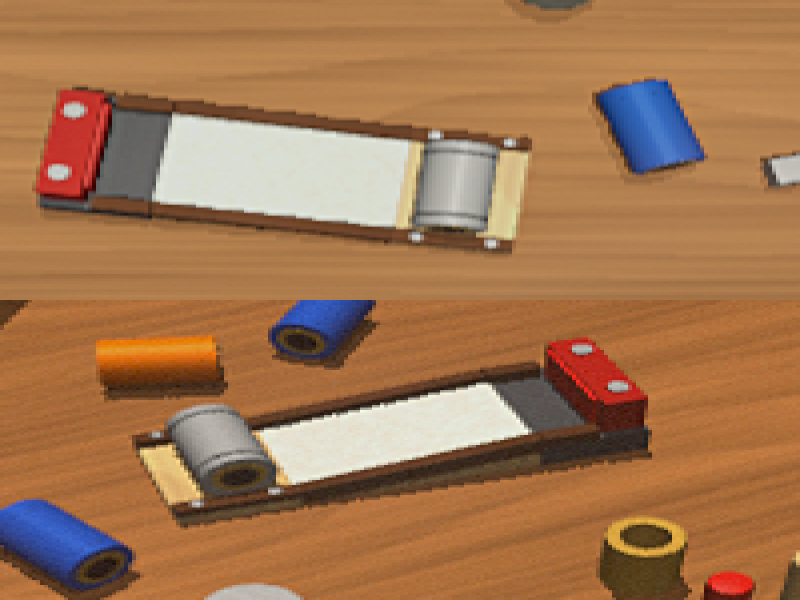

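The silver roller at top (313,228) is on the landing. Its look-alikes are blue at (361,207) and (258,289) and orange at (308,287). The crop shows bearing sleeves and a brass end on the silver one, so that is the roller. The ramp runs from the landing edge at (330,232) to the red stop at (218,213).

```bash
cat >> h.py <<'E'
from scipy.optimize import least_squares
RP=None
def rampT(p): 
    M=np.eye(4); M[:3,:3]=R.from_euler('z',p[2]).as_matrix(); M[:2,3]=p[:2]; return M
E
python3 - <<'E'
from h import *
C={'top':[((332.75,211.3),(-160,-56,19)),((328,251.7),(-160,56,19)),((226.75,196.7),(119,-56,69)),((223,234.4),(119,56,69)),((243,202),(80,-44,30)),((238.3,234.4),(80,44,30)),((302,211.3),(-80,-44,10)),((298.75,243.6),(-80,44,10))],
'scene':[((170+138/4,170+(445-300)*.4),(-160,44,10)),((170+183/4,170+(505-300)*.4),(-160,-44,12)),((170+490/4,170+(382-300)*.4),(80,44,30)),((170+532/4,170+(433-300)*.4),(80,-44,30))]}
def res(p,ns,full=False):
    o=[]
    for n in ns:
        M=rampT(p); L=np.array([c[1] for c in C[n]])/1000.; W=L@M[:3,:3].T+M[:3,3]
        o.append(proj(n,W)-np.array([c[0] for c in C[n]]))
    return np.vstack(o).ravel()
for ns in (['top'],['scene'],['top','scene']):
    f=least_squares(res,[.54,.025,1.5],args=(ns,),loss='soft_l1'); print(ns,f.x.round(4),res(f.x,ns).reshape(-1,2).round(1).tolist())
M=np.linalg.inv(rampT(f.x))
for n,px in [('top',(313,228)),('scene',(224,228)),('top',(361,207))]:
    P=ray(n,px,.035); print((M@np.append(P,1)).round(3))
s=sensors.sense(); print(R.from_rotvec(s['orientation']).as_matrix().round(3)); print(np.array(camera_info('wrist')['mount']).round(3))
E
```

```text
['top'] [0.5395 0.0219 1.4421] [[0.2, -1.1], [0.4, 0.1], [0.9, -4.1], [-1.9, 0.7], [-0.1, 0.3], [-0.3, 0.4], [0.4, 0.2], [-0.3, 0.2]]
['scene'] [0.5401 0.0274 1.4349] [[0.6, 0.3], [-1.9, -0.0], [-0.5, -1.4], [1.4, 0.4]]
['top', 'scene'] [0.5398 0.0233 1.438 ] [[-0.3, -0.9], [-0.3, 0.2], [0.5, -4.4], [-2.5, 0.4], [-0.5, 0.1], [-0.8, 0.2], [-0.0, 0.2], [-0.9, 0.2], [-1.0, 0.9], [-3.5, 0.6], [-2.0, -1.0], [-0.0, 0.8]]
[-0.113  0.001  0.035  1.   ]
[-0.114  0.005  0.035  1.   ]
[-0.232 -0.072  0.035  1.   ]
[[ 0.898  0.44   0.   ]
 [ 0.44  -0.898 -0.   ]
 [ 0.     0.    -1.   ]]
[[ 0.001  0.954  0.301  0.077]
 [ 1.    -0.001  0.001 -0.001]
 [ 0.001  0.301 -0.954 -0.149]
 [ 0.     0.     0.     1.   ]]
```

drive_tool(plan=[{"offset": [0.05,-0.038,0],"twist": [0,0,0],"fingers": 34},{"offset": [0.05,-0.038,0],"twist": [0,0,0],"fingers": 34},{"offset": [0.05,-0.038,0],"twist": [0,0,0],"fingers": 34},{"offset": [0.05,-0.038,0],"twist": [0,0,0],"fingers": 34},{"offset": [0.05,-0.038,0],"twist": [0,0,0],"fingers": 34},{"offset": [0.05,-0.038,0],"twist": [0,0,0],"fingers": 34},{"offset": [0.05,-0.038,0],"twist": [0,0,0],"fingers": 34},{"offset": [0.05,-0.038,0],"twist": [0,0,0],"fingers": 34}])

```text
t: 1.5
tool_pos: [0.4104, -0.3804, 0.2242]
orientation: [3.06, 0.71, 0.001]
wrist_force: [0.1, -0.1, -0.1]
grip_width: 0.0339
grip_force: 0.0
```

drive_tool(plan=[{"offset": [0.05,-0.038,0],"twist": [0,0,0],"fingers": 34},{"offset": [0.05,-0.038,0],"twist": [0,0,0],"fingers": 34},{"offset": [0.05,-0.038,0],"twist": [0,0,0],"fingers": 34},{"offset": [0.05,-0.038,0],"twist": [0,0,0],"fingers": 34},{"offset": [0.05,-0.038,0],"twist": [0,0,0],"fingers": 34},{"offset": [0.05,-0.038,0],"twist": [0,0,0],"fingers": 34},{"offset": [0.05,-0.038,0],"twist": [0,0,0],"fingers": 34},{"offset": [0.05,-0.038,0],"twist": [0,0,0],"fingers": 34}])

```text
t: 2.3
tool_pos: [0.523, -0.1559, 0.2242]
orientation: [3.06, 0.709, 0.001]
wrist_force: [1.3, -1.3, 0.4]
grip_width: 0.0341
grip_force: 0.0
```

drive_tool(plan=[{"offset": [0,0,0],"twist": [0,0,-0.045],"fingers": 34},{"offset": [0,0,0],"twist": [0,0,-0.045],"fingers": 34},{"offset": [0,0,0],"twist": [0,0,-0.045],"fingers": 34},{"offset": [0,0,0],"twist": [0,0,-0.045],"fingers": 34},{"offset": [0,0,0],"twist": [0,0,-0.045],"fingers": 34},{"offset": [0,0,0],"twist": [0,0,-0.045],"fingers": 34},{"offset": [0,0,0],"twist": [0,0,-0.045],"fingers": 34},{"offset": [0,0,0],"twist": [0,0,0],"fingers": 34}])

```text
t: 3.1
tool_pos: [0.5225, -0.1571, 0.224]
orientation: [2.357, 2.077, 0.0]
wrist_force: [-1.2, -0.1, 0.3]
grip_width: 0.0338
grip_force: 0.0
```

```bash
cat >> h.py <<'E'
P0=[.5395,.0219,1.442]
def stat():
    s=sensors.sense(); M=np.linalg.inv(rampT(P0)); p=M[:3,:3]@s['tool_pos']+M[:3,3]
    Rt=R.from_rotvec(s['orientation']).as_matrix(); d=M[:3,:3]@Rt
    print('t',round(s['t'],2),'ramp xyz mm',(p*1000).round(1),'yaw err deg',np.degrees(np.arctan2(d[1,0],d[0,0])).round(2),'tilt',d[:,2].round(3),'w',round(s['grip_width']*1000,1),'F',(M[:3,:3]@s['wrist_force']).round(2),'q',s['q'].round(2))
def roller(n):
    for r in place_of(n,'roller')[:4]:
        px=np.array(r['location'])*[560,420]; P=ray(n,px,.035); print(n,round(r['score'],2),px.round(),(np.linalg.inv(rampT(P0))@np.append(P,1))[:3].round(3))
E
python3 - <<'E'
from h import *
stat(); shot('wrist','w1.png')
roller('wrist')
for k,z in [('crest',.03),('foot',.01),('stop',.05)]:
    for r in place_of('wrist',k)[:2]:
        px=np.array(r['location'])*[560,420]; P=ray('wrist',px,z); print(k,round(r['score'],2),px.round(),(np.linalg.inv(rampT(P0))@np.append(P,1))[:3].round(3))
E
```

```text
t 3.1 ramp xyz mm [-179.7   -6.1  224. ] yaw err deg 0.17 tilt [ 0. -0. -1.] w 33.8 F [-0.21  1.13  0.3 ] q [ 0.57  0.29 -0.44  1.82  0.14  1.06 -0.04]
wrist 0.62 [337. 226.] [-0.233 -0.071  0.035]
wrist 0.59 [274. 114.] [-0.109  0.001  0.035]
foot 0.98 [278.  82.] [-0.076 -0.004  0.01 ]
```

View pics/w1.png

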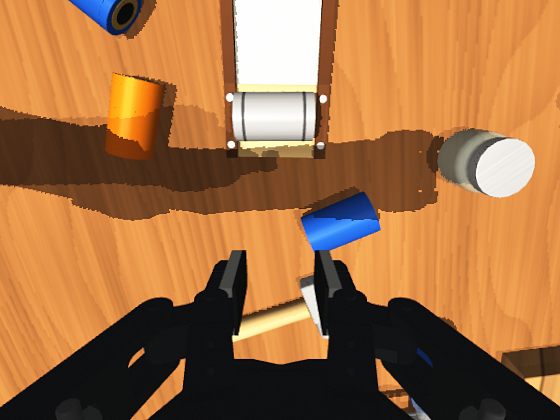

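The wrist view shows the silver roller at (275,116) across the landing between the bolts. The fingers are behind it, and the blue look-alike at (340,222) is off to the right, with the hammer head next to it.

Run:
```python
from h import *
M=np.linalg.inv(rampT(P0))
f=lambda px,z:((M@np.append(ray('wrist',px,z),1))[:3]*1000).round(1)
for px,z in [((229,98),.02),((323,98),.02),((232,146),.02),((320,145),.02),((233,116),.035),((319,116),.035),((277,84),.01),((275,139),.035),((275,93),.045),((275,156),.01),((340,222),.025),((313,300),.02),((362,197),.05),((379,213),.05),((302,216),.05)]: print(px,f(px,z))
```

```text
(229, 98) [-92.7  49.4  20. ]
(323, 98) [-92.4 -51.2  20. ]
(232, 146) [-143.6   48.3   20. ]
(320, 145) [-142.3  -49.9   20. ]
(233, 116) [-110.9   43.7   35. ]
(319, 116) [-110.7  -45.8   35. ]
(277, 84) [-77.8  -1.9  10. ]
(275, 139) [-134.4    0.    35. ]
(275, 93) [-88.6  -0.2  45. ]
(275, 156) [-156.2    0.5   10. ]
(340, 222) [-231.9  -76.7   25. ]
(313, 300) [-342.7  -49.1   20. ]
(362, 197) [-193.9  -93.5   50. ]
(379, 213) [-212.  -113.6   50. ]
(302, 216) [-215.7  -29.6   50. ]
```

drive_tool(plan=[{"offset": [0.02,-0.01,0.06],"twist": [0,0,0],"fingers": 34},{"offset": [0,0,0.06],"twist": [0,0,0],"fingers": 34},{"offset": [0,0,0.06],"twist": [0,0,0],"fingers": 34},{"offset": [0,0,0.06],"twist": [0,0,0],"fingers": 34},{"offset": [0,0,0.05],"twist": [0,0,0],"fingers": 34},{"offset": [0,0,0.04],"twist": [0,0,0],"fingers": 34},{"offset": [0,0,0.035],"twist": [0,0,0],"fingers": 34},{"offset": [0,0,0],"twist": [0,0,0],"fingers": 34}])

```text
t: 4.15
tool_pos: [0.5171, -0.1461, 0.0393]
orientation: [-2.354, -2.075, 0.004]
wrist_force: [-0.3, -0.1, 0.7]
grip_width: 0.0344
grip_force: 0.0
```

Run:
```python
from h import *
stat(); a=camera('wrist'); b=camera('scene')[150:300,130:330]
cv2.imwrite('pics/w2.png',np.hstack([cv2.resize(a,(400,300)),cv2.resize(b,(400,300),interpolation=3)])[:,:,::-1])
```

```text
t 4.15 ramp xyz mm [-169.5    0.6   39.3] yaw err deg 0.16 tilt [ 0.     0.005 -1.   ] w 34.4 F [-0.12  0.28  0.71] q [ 0.49  0.52 -0.37  2.    0.29  0.68 -0.19]
```

View pics/w2.png

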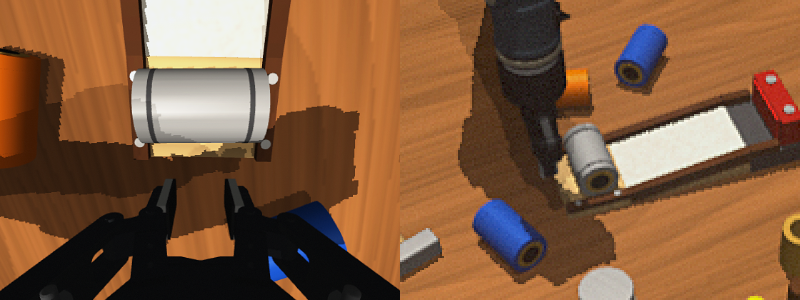

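Fingers (at 165 and 235 in the left half) are centred behind the roller and clear of the blue one. Now a slow approach.

drive_tool(plan=[{"offset": [0.007,0,0],"twist": [0,0,0],"fingers": 34},{"offset": [0.007,0,0],"twist": [0,0,0],"fingers": 34},{"offset": [0.007,0,0],"twist": [0,0,0],"fingers": 34},{"offset": [0.006,0,0],"twist": [0,0,0],"fingers": 34},{"offset": [0.005,0,0],"twist": [0,0,0],"fingers": 34},{"offset": [0.004,0,0],"twist": [0,0,0],"fingers": 34},{"offset": [0.004,0,0],"twist": [0,0,0],"fingers": 34},{"offset": [0.004,0,0],"twist": [0,0,0],"fingers": 34}])

```text
t: 5.05
tool_pos: [0.5215, -0.1246, 0.0414]
orientation: [-2.356, -2.078, 0.0]
wrist_force: [0.2, -0.3, 0.2]
grip_width: 0.0339
grip_force: 0.0
```

drive_tool(plan=[{"offset": [0.004,0,0],"twist": [0,0,0],"fingers": 34},{"offset": [0.004,0,0],"twist": [0,0,0],"fingers": 34},{"offset": [0.004,0,0],"twist": [0,0,0],"fingers": 34},{"offset": [0.004,0,0],"twist": [0,0,0],"fingers": 34},{"offset": [0.004,0,0],"twist": [0,0,0],"fingers": 34},{"offset": [0.004,0,0],"twist": [0,0,0],"fingers": 34},{"offset": [0.004,0,0],"twist": [0,0,0],"fingers": 34},{"offset": [0.004,0,0],"twist": [0,0,0],"fingers": 34}])

```text
t: 5.85
tool_pos: [0.5233, -0.1123, 0.0433]
orientation: [2.356, 2.074, -0.007]
wrist_force: [-6.5, -7.5, 20.3]
grip_width: 0.0342
grip_force: 10.0
```

Run:
```python
from h import *
stat(); a=camera('wrist'); roller('wrist'); b=camera('scene')[150:300,130:330]
cv2.imwrite('pics/w3.png',np.hstack([cv2.resize(a,(400,300)),cv2.resize(b,(400,300),interpolation=3)])[:,:,::-1])
```

```text
t 5.85 ramp xyz mm [-135.1   -1.2   43.3] yaw err deg 0.09 tilt [-0.005  0.    -1.   ] w 34.2 F [-8.25  5.48 20.29] q [ 0.42  0.51 -0.37  2.01  0.29  0.68 -0.26]
wrist 0.88 [ 11. 204.] [-0.106  0.144  0.035]
wrist 0.84 [389. 376.] [-0.222 -0.071  0.035]
wrist 0.81 [278. 205.] [-0.107  0.001  0.035]
```

View pics/w3.png

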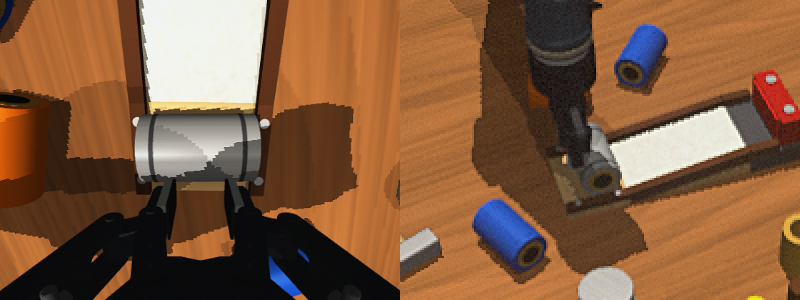

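The fingers are right behind the roller, but something pushes up with 20 N, so the tips probably touch the landing. I'll raise 6 mm and check.

drive_tool(plan=[{"offset": [0,0,-0.006],"twist": [0,0,0],"fingers": 34},{"offset": [0,0,-0.006],"twist": [0,0,0],"fingers": 34},{"offset": [0,0,0],"twist": [0,0,0],"fingers": 34},{"offset": [0,0,0],"twist": [0,0,0],"fingers": 34}])

```text
t: 6.4
tool_pos: [0.5235, -0.1084, 0.0472]
orientation: [-2.355, -2.078, -0.0]
wrist_force: [-0.2, -0.0, 0.4]
grip_width: 0.0339
grip_force: 0.0
```

Run:
```python
from h import *
stat(); a=camera('wrist'); roller('wrist'); camera('top');roller('top')
s=proj('wrist',np.array([[0,0,0]])); 
i=camera_info('wrist'); M=np.array(i['mount'])
for L in [18,22,30,36]: print(L,proj('wrist',[[0.011,.017,L/1000],[.011,-.017,L/1000],[-.011,.017,L/1000]],M).round().tolist())
g=a[180:330,180:380]; cv2.imwrite('pics/w4.png',cv2.resize(g,(800,600),interpolation=3)[:,:,::-1])
```

```text
t 6.4 ramp xyz mm [-131.2   -0.8   47.2] yaw err deg 0.22 tilt [ 0.  0. -1.] w 33.9 F [-0.07  0.24  0.37] q [ 0.42  0.5  -0.38  2.    0.28  0.69 -0.26]
wrist 0.95 [281. 206.] [-0.105 -0.     0.035]
wrist 0.84 [ 18. 211.] [-0.109  0.145  0.035]
wrist 0.68 [387. 377.] [-0.223 -0.071  0.035]
top 0.98 [307. 286.] [-0.115  0.153  0.035]
top 0.7 [260. 288.] [0.005 0.174 0.035]
top 0.6 [308. 229.] [-0.1    0.006  0.035]
top 0.56 [363. 206.] [-0.236 -0.075  0.035]
18 [[311.0, 229.0], [251.0, 229.0], [310.0, 263.0]]
22 [[310.0, 226.0], [252.0, 226.0], [309.0, 260.0]]
30 [[309.0, 222.0], [253.0, 221.0], [308.0, 254.0]]
36 [[308.0, 218.0], [254.0, 218.0], [307.0, 250.0]]
```

View pics/w4.png

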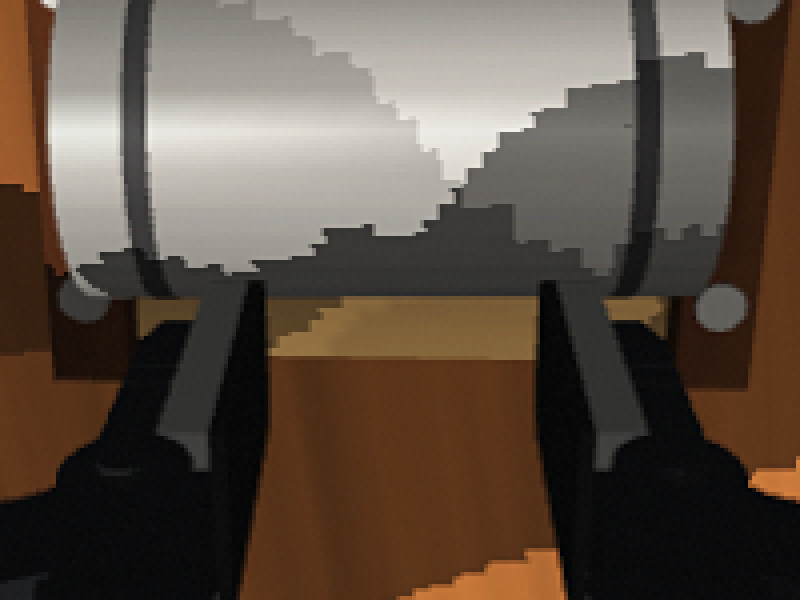

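Run:
```python
from h import *
s=sensors.sense(); A=R.from_rotvec(s['orientation']).as_matrix()
b=camera('scene')
for L in [-10,0,10,22,30,36]:
    W=np.array([[x,y,L/1000] for x in(-.011,.011) for y in(-.03,-.017,.017,.03)])@A.T+s['tool_pos']
    p=proj('scene',W); print(L,p.round(1).tolist()) 
b=b[:,:,::-1].copy(); g=cv2.resize(b[170:270,180:310],(780,600),interpolation=3)
for L,c in [(0,(0,255,0)),(22,(255,0,255)),(34,(255,255,0))]:
    W=np.array([[x,y,L/1000] for x in(-.011,.011) for y in(-.017,-.031)])@A.T+s['tool_pos']
    for u,v in proj('scene',W): cv2.circle(g,(int((u-180)*6),int((v-170)*6)),4,c,-1)
cv2.imwrite('pics/s5.png',g)
```

```text
-10 [[209.4, 218.5], [210.8, 221.9], [214.5, 231.2], [215.9, 234.9], [217.9, 216.3], [219.3, 219.8], [223.1, 229.0], [224.6, 232.6]]
0 [[209.8, 221.3], [211.1, 224.7], [214.8, 234.0], [216.2, 237.7], [218.2, 219.1], [219.6, 222.6], [223.4, 231.8], [224.9, 235.4]]
10 [[210.1, 224.1], [211.5, 227.5], [215.1, 236.8], [216.6, 240.5], [218.5, 221.9], [219.9, 225.4], [223.7, 234.6], [225.2, 238.2]]
22 [[210.5, 227.3], [211.9, 230.8], [215.5, 240.1], [216.9, 243.8], [218.8, 225.2], [220.2, 228.7], [224.0, 237.9], [225.5, 241.5]]
30 [[210.8, 229.5], [212.1, 233.0], [215.8, 242.3], [217.2, 245.9], [219.1, 227.4], [220.5, 230.8], [224.2, 240.1], [225.7, 243.7]]
36 [[211.0, 231.1], [212.3, 234.6], [216.0, 243.9], [217.4, 247.5], [219.2, 229.0], [220.6, 232.5], [224.4, 241.7], [225.9, 245.3]]
```

View pics/s5.png

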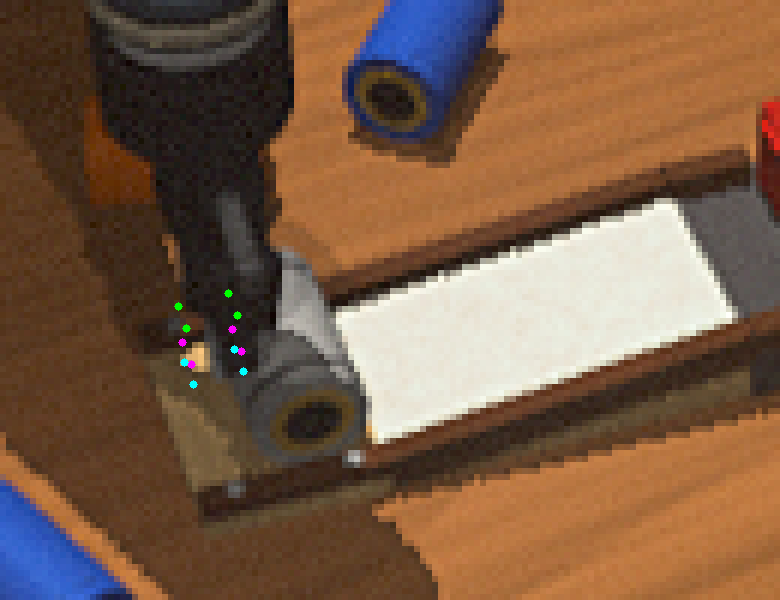

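The geometry explains the 20 N. The force direction and both views put the fingertips about 8–10 mm behind the TCP origin at this opening, so the tips were bearing on the roller's upper rear. I'll raise, back off, lower behind it and push at centre height.

drive_tool(plan=[{"offset": [0,0,-0.01],"twist": [0,0,0],"fingers": 34},{"offset": [-0.01,0,-0.01],"twist": [0,0,0],"fingers": 34},{"offset": [-0.02,0,0],"twist": [0,0,0],"fingers": 34},{"offset": [-0.02,0,0],"twist": [0,0,0],"fingers": 34},{"offset": [-0.01,0,0.02],"twist": [0,0,0],"fingers": 34},{"offset": [0,0,0.02],"twist": [0,0,0],"fingers": 34},{"offset": [0,0,0.01],"twist": [0,0,0],"fingers": 34},{"offset": [0,0,0],"twist": [0,0,0],"fingers": 34}])

```text
t: 7.45
tool_pos: [0.5188, -0.1379, 0.031]
orientation: [-2.354, -2.077, 0.002]
wrist_force: [-0.4, 0.5, 0.7]
grip_width: 0.0341
grip_force: 0.0
```

drive_tool(plan=[{"offset": [0,0,0.006],"twist": [0,0,0],"fingers": 34},{"offset": [0,0,0.006],"twist": [0,0,0],"fingers": 34},{"offset": [0,0,0.006],"twist": [0,0,0],"fingers": 34},{"offset": [0,0,0.006],"twist": [0,0,0],"fingers": 34},{"offset": [0,0,0],"twist": [0,0,0],"fingers": 34}])

```text
t: 7.95
tool_pos: [0.5196, -0.1385, 0.02]
orientation: [-2.356, -2.078, 0.001]
wrist_force: [-0.4, 0.9, 0.6]
grip_width: 0.034
grip_force: 0.0
```

Run:
```python
from h import *
stat(); a=camera('wrist'); roller('wrist'); b=camera('scene')[170:270,180:310]
cv2.imwrite('pics/w6.png',np.hstack([cv2.resize(a,(400,300)),cv2.resize(b,(400,300),interpolation=3)])[:,:,::-1])
```

```text
t 7.95 ramp xyz mm [-161.6   -0.8   20. ] yaw err deg 0.2 tilt [-0.     0.001 -1.   ] w 34.0 F [0.85 0.49 0.56] q [ 0.46  0.54 -0.36  2.01  0.31  0.64 -0.22]
wrist 0.61 [405. 374.] [-0.223 -0.07   0.035]
wrist 0.58 [278. 157.] [-0.105  0.     0.035]
```

View pics/w6.png

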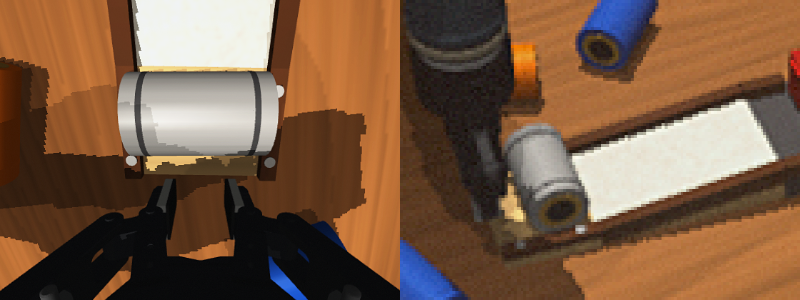

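Roller at ramp x −105 mm, with the fingers lower behind it and no contact. I'll lower slightly and push slowly.

drive_tool(plan=[{"offset": [0.004,0,0.004],"twist": [0,0,0],"fingers": 34},{"offset": [0.006,0,0.004],"twist": [0,0,0],"fingers": 34},{"offset": [0.007,0,0],"twist": [0,0,0],"fingers": 34},{"offset": [0.007,0,0],"twist": [0,0,0],"fingers": 34},{"offset": [0.006,0,0],"twist": [0,0,0],"fingers": 34},{"offset": [0.004,0,0],"twist": [0,0,0],"fingers": 34},{"offset": [0.004,0,0],"twist": [0,0,0],"fingers": 34},{"offset": [0.004,0,0],"twist": [0,0,0],"fingers": 34}])

```text
t: 8.9
tool_pos: [0.5225, -0.1178, 0.0165]
orientation: [2.356, 2.077, -0.0]
wrist_force: [0.5, 0.5, -0.6]
grip_width: 0.0342
grip_force: 0.0
```

drive_tool(plan=[{"offset": [0.004,0,0],"twist": [0,0,0],"fingers": 34},{"offset": [0.004,0,0],"twist": [0,0,0],"fingers": 34},{"offset": [0.004,0,0],"twist": [0,0,0],"fingers": 34},{"offset": [0.004,0,0],"twist": [0,0,0],"fingers": 34},{"offset": [0.004,0,0],"twist": [0,0,0],"fingers": 34},{"offset": [0.004,0,0],"twist": [0,0,0],"fingers": 34}])

```text
t: 9.5
tool_pos: [0.524, -0.1057, 0.0164]
orientation: [2.356, 2.078, -0.0]
wrist_force: [-1.0, -0.1, -0.7]
grip_width: 0.0341
grip_force: 0.1
```

Run:
```python
from h import *
stat(); camera('wrist'); roller('wrist'); camera('top'); roller('top')
```

```text
t 9.5 ramp xyz mm [-128.5   -1.    16.4] yaw err deg 0.2 tilt [-0. -0. -1.] w 34.1 F [-0.23  0.95 -0.71] q [ 0.39  0.55 -0.35  2.02  0.31  0.63 -0.29]
wrist 0.95 [278. 201.] [-0.09   0.001  0.035]
top 0.92 [302. 226.] [-0.083  0.     0.035]
top 0.82 [364. 207.] [-0.239 -0.071  0.035]
top 0.82 [308. 289.] [-0.118  0.159  0.035]
top 0.62 [259. 291.] [0.006 0.182 0.035]
```

drive_tool(plan=[{"offset": [0.006,0,0],"twist": [0,0,0],"fingers": 34},{"offset": [0.006,0,0],"twist": [0,0,0],"fingers": 34},{"offset": [0.008,0,-0.001],"twist": [0,0,0],"fingers": 34},{"offset": [0.008,0,-0.001],"twist": [0,0,0],"fingers": 34},{"offset": [0.008,0,-0.001],"twist": [0,0,0],"fingers": 34},{"offset": [0.008,0,-0.001],"twist": [0,0,0],"fingers": 34},{"offset": [0.008,0,-0.001],"twist": [0,0,0],"fingers": 34},{"offset": [0.008,0,-0.001],"twist": [0,0,0],"fingers": 34}])

```text
t: 10.5
tool_pos: [0.5278, -0.0759, 0.0195]
orientation: [2.356, 2.077, 0.0]
wrist_force: [-1.2, -1.3, 1.6]
grip_width: 0.0338
grip_force: 0.9
```

Run:
```python
from h import *
stat(); camera('wrist'); roller('wrist')
```

```text
t 10.5 ramp xyz mm [-98.5  -0.9  19.5] yaw err deg 0.18 tilt [-0. -0. -1.] w 33.8 F [-1.4   1.01  1.65] q [ 0.34  0.54 -0.35  2.02  0.31  0.63 -0.34]
wrist 0.69 [278. 203.] [-0.061  0.001  0.035]
```

drive_tool(plan=[{"offset": [0.009,0,-0.0012],"twist": [0,0,0],"fingers": 34},{"offset": [0.009,0,-0.0012],"twist": [0,0,0],"fingers": 34},{"offset": [0.009,0,-0.0012],"twist": [0,0,0],"fingers": 34},{"offset": [0.009,0,-0.0012],"twist": [0,0,0],"fingers": 34},{"offset": [0.009,0,-0.0012],"twist": [0,0,0],"fingers": 34},{"offset": [0.009,0,-0.0012],"twist": [0,0,0],"fingers": 34},{"offset": [0.009,0,-0.0012],"twist": [0,0,0],"fingers": 34},{"offset": [0.009,0,-0.0012],"twist": [0,0,0],"fingers": 34}])

```text
t: 11.4
tool_pos: [0.5322, -0.04, 0.0243]
orientation: [2.356, 2.078, -0.0]
wrist_force: [-0.3, -1.5, 0.5]
grip_width: 0.0337
grip_force: 0.9
```

drive_tool(plan=[{"offset": [0.009,0,-0.0012],"twist": [0,0,0],"fingers": 34},{"offset": [0.009,0,-0.0012],"twist": [0,0,0],"fingers": 34},{"offset": [0.009,0,-0.0012],"twist": [0,0,0],"fingers": 34},{"offset": [0.009,0,-0.0012],"twist": [0,0,0],"fingers": 34},{"offset": [0.009,0,-0.0012],"twist": [0,0,0],"fingers": 34},{"offset": [0.009,0,-0.0012],"twist": [0,0,0],"fingers": 34},{"offset": [0.009,0,-0.0012],"twist": [0,0,0],"fingers": 34},{"offset": [0.009,0,-0.0012],"twist": [0,0,0],"fingers": 34}])

```text
t: 12.2
tool_pos: [0.5367, -0.0043, 0.0291]
orientation: [2.356, 2.078, -0.0]
wrist_force: [0.5, -1.5, 0.5]
grip_width: 0.0339
grip_force: 0.9
```

Run:
```python
from h import *
stat(); camera('wrist'); roller('wrist')
```

```text
t 12.2 ramp xyz mm [-26.3  -0.6  29.1] yaw err deg 0.19 tilt [-0. -0. -1.] w 33.9 F [-1.46 -0.7   0.51] q [ 0.21  0.53 -0.36  2.01  0.3   0.65 -0.47]
wrist 0.61 [ 39. 372.] [-0.098  0.143  0.035]
wrist 0.56 [277. 202.] [0.009 0.001 0.035]
```

drive_tool(plan=[{"offset": [0.009,0,-0.0012],"twist": [0,0,0],"fingers": 34},{"offset": [0.009,0,-0.0012],"twist": [0,0,0],"fingers": 34},{"offset": [0.009,0,-0.0012],"twist": [0,0,0],"fingers": 34},{"offset": [0.009,0,-0.0012],"twist": [0,0,0],"fingers": 34},{"offset": [0.009,0,-0.0012],"twist": [0,0,0],"fingers": 34},{"offset": [0.009,0,-0.0012],"twist": [0,0,0],"fingers": 34},{"offset": [0.009,0,-0.0012],"twist": [0,0,0],"fingers": 34},{"offset": [0.009,0,-0.0012],"twist": [0,0,0],"fingers": 34}])

```text
t: 13.1
tool_pos: [0.5412, 0.0315, 0.0339]
orientation: [2.356, 2.078, -0.0]
wrist_force: [-0.4, -2.3, 0.6]
grip_width: 0.034
grip_force: 1.3
```

drive_tool(plan=[{"offset": [0.009,0,-0.0012],"twist": [0,0,0],"fingers": 34},{"offset": [0.009,0,-0.0012],"twist": [0,0,0],"fingers": 34},{"offset": [0.009,0,-0.0012],"twist": [0,0,0],"fingers": 34},{"offset": [0.008,0,-0.001],"twist": [0,0,0],"fingers": 34},{"offset": [0.007,0,-0.001],"twist": [0,0,0],"fingers": 34},{"offset": [0.006,0,-0.001],"twist": [0,0,0],"fingers": 34},{"offset": [0.005,0,-0.001],"twist": [0,0,0],"fingers": 34},{"offset": [0.004,0,-0.001],"twist": [0,0,0],"fingers": 34}])

```text
t: 13.9
tool_pos: [0.5447, 0.0596, 0.0381]
orientation: [2.356, 2.078, -0.0]
wrist_force: [0.3, -2.8, 1.5]
grip_width: 0.0342
grip_force: 1.3
```

drive_tool(plan=[{"offset": [0.004,0,0],"twist": [0,0,0],"fingers": 34},{"offset": [0.004,0,0],"twist": [0,0,0],"fingers": 34},{"offset": [0.004,0,0],"twist": [0,0,0],"fingers": 34},{"offset": [0.004,0,0],"twist": [0,0,0],"fingers": 34}])

```text
t: 14.3
tool_pos: [0.5458, 0.0679, 0.0381]
orientation: [-2.356, -2.078, -0.001]
wrist_force: [-0.2, -0.7, 1.1]
grip_width: 0.0341
grip_force: 0.4
```

Run:
```python
from h import *
stat(); camera('wrist'); roller('wrist'); camera('top'); roller('top')
```

```text
t 14.3 ramp xyz mm [46.4 -0.3 38.1] yaw err deg 0.2 tilt [ 0.001 -0.    -1.   ] w 34.1 F [-0.68  0.07  1.06] q [ 0.09  0.53 -0.37  1.97  0.29  0.69 -0.59]
wrist 0.91 [281. 202.] [0.079 0.    0.035]
top 0.93 [364. 206.] [-0.238 -0.075  0.035]
top 0.62 [259. 288.] [0.007 0.174 0.035]
top 0.61 [238. 217.] [ 0.087 -0.002  0.035]
```

At the crest; continuing slowly.

drive_tool(plan=[{"offset": [0.004,0,0],"twist": [0,0,0],"fingers": 34},{"offset": [0.004,0,0],"twist": [0,0,0],"fingers": 34},{"offset": [0.004,0,0],"twist": [0,0,0],"fingers": 34},{"offset": [0.004,0,0],"twist": [0,0,0],"fingers": 34},{"offset": [0,0,0],"twist": [0,0,0],"fingers": 34}])

```text
t: 15.0
tool_pos: [0.5468, 0.0757, 0.0382]
orientation: [-2.356, -2.079, -0.0]
wrist_force: [0.2, 0.0, 0.2]
grip_width: 0.0339
grip_force: 0.0
```

Run:
```python
from h import *
stat(); a=camera('wrist'); roller('wrist'); b=camera('scene')[160:260,240:370]
cv2.imwrite('pics/w7.png',np.hstack([cv2.resize(a,(400,300)),cv2.resize(b,(400,300),interpolation=3)])[:,:,::-1])
```

```text
t 15.0 ramp xyz mm [54.3 -0.4 38.2] yaw err deg 0.23 tilt [ 0. -0. -1.] w 33.9 F [ 0.07 -0.21  0.24] q [ 0.07  0.53 -0.37  1.97  0.29  0.69 -0.6 ]
wrist 0.63 [281. 188.] [ 0.092 -0.     0.035]
```

View pics/w7.png

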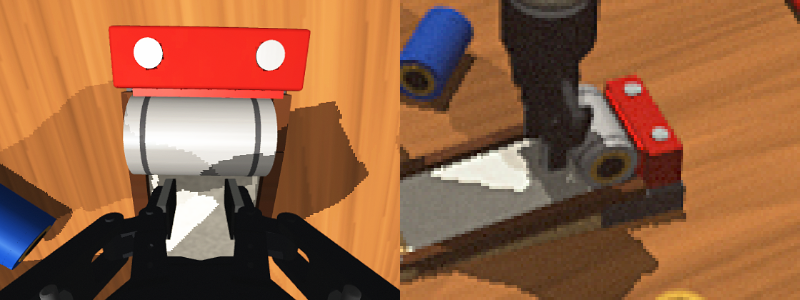

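The roller has dropped into the seat next to the red stop. I'll give it a gentle 3 mm nudge to be sure it is against the stop, then back off.

drive_tool(plan=[{"offset": [0.002,0,0],"twist": [0,0,0],"fingers": 34},{"offset": [0.002,0,0],"twist": [0,0,0],"fingers": 34},{"offset": [0.002,0,0],"twist": [0,0,0],"fingers": 34},{"offset": [0.001,0,0],"twist": [0,0,0],"fingers": 34},{"offset": [0,0,0],"twist": [0,0,0],"fingers": 34}])

```text
t: 15.65
tool_pos: [0.5472, 0.0789, 0.0381]
orientation: [2.356, 2.078, 0.0]
wrist_force: [-0.1, 0.2, -0.6]
grip_width: 0.0344
grip_force: 0.0
```

drive_tool(plan=[{"offset": [-0.004,0,0],"twist": [0,0,0],"fingers": 34},{"offset": [-0.008,0,0],"twist": [0,0,0],"fingers": 34},{"offset": [-0.02,0,-0.01],"twist": [0,0,0],"fingers": 34},{"offset": [-0.03,0,-0.02],"twist": [0,0,0],"fingers": 34},{"offset": [-0.03,0,-0.04],"twist": [0,0,0],"fingers": 34},{"offset": [-0.03,0,-0.06],"twist": [0,0,0],"fingers": 34},{"offset": [-0.03,0,-0.06],"twist": [0,0,0],"fingers": 34},{"offset": [-0.01,0,-0.06],"twist": [0,0,0],"fingers": 34}])

```text
t: 16.45
tool_pos: [0.5364, -0.0048, 0.1644]
orientation: [2.36, 2.073, -0.002]
wrist_force: [0.7, -0.3, 0.4]
grip_width: 0.0343
grip_force: 0.0
```

drive_tool(plan=[{"offset": [0,0,-0.03],"twist": [0,0,0],"fingers": 34},{"offset": [0,0,0],"twist": [0,0,0],"fingers": 34},{"offset": [0,0,0],"twist": [0,0,0],"fingers": 34}])

```text
t: 16.75
tool_pos: [0.5366, -0.0023, 0.1779]
orientation: [2.357, 2.077, -0.001]
wrist_force: [0.1, -0.0, -0.3]
grip_width: 0.0339
grip_force: 0.0
```

Run:
```python
from h import *
stat(); a=camera('wrist'); b=camera('scene')[160:260,240:370]
M=np.linalg.inv(rampT(P0))
for n in ('wrist','scene'):
  for k in ('roller','home'):
    for r in place_of(n,k)[:3]:
        px=np.array(r['location'])*[560,420]; print(n,k,round(r['score'],2),px.round(),(M@np.append(ray(n,px,.052),1))[:3].round(3))
cv2.imwrite('pics/w8.png',np.hstack([cv2.resize(a,(400,300)),cv2.resize(b,(400,300),interpolation=3)])[:,:,::-1])
```

```text
t 16.75 ramp xyz mm [-24.4  -0.2 177.9] yaw err deg 0.15 tilt [-0.  0. -1.] w 33.9 F [-0.   -0.09 -0.32] q [ 0.28  0.33 -0.43  1.89  0.17  0.96 -0.36]
wrist roller 0.94 [283.  49.] [ 0.098 -0.     0.052]
wrist roller 0.83 [137. 264.] [-0.093  0.142  0.052]
wrist roller 0.59 [ 97. 149.] [0.018 0.163 0.052]
wrist home 0.6 [466. 294.] [-0.126 -0.188  0.052]
scene roller 0.86 [249. 180.] [-0.003  0.142  0.052]
scene roller 0.65 [185. 266.] [-0.234 -0.096  0.052]
scene roller 0.62 [302. 202.] [0.101 0.01  0.052]
scene home 0.95 [304. 206.] [ 0.1   -0.004  0.052]
scene home 0.65 [302. 206.] [ 0.095 -0.003  0.052]
```

View pics/w8.png

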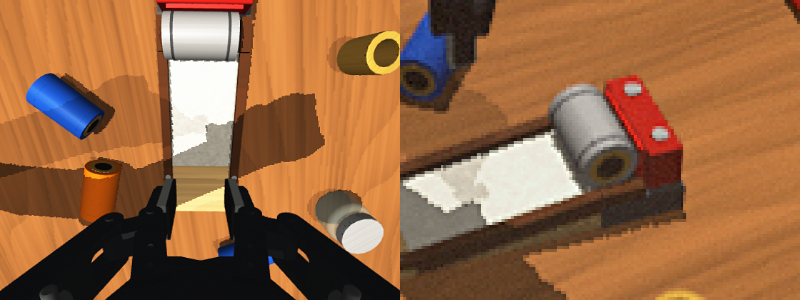

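The roller lies in the seat against the red stop at ramp x ≈ 95–98 mm, and nothing touches it. Handing in.

```bash
python3 -c "
from rig import workorder; print(workorder.finish_job())"
```

```text
the job is handed in; nothing more can be done
None
```

I pushed the steel roller up the ramp into the seat against the red stop and left it lying there. I handed the job in at about 17 s with the arm clear; an early first push briefly pressed down on the roller from above (about 20 N) before I backed off and pushed from behind, and the hand-in returned no verdict.

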